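Lock the soap bars away

ROBOT

A 7-joint arm with a two-finger parallel gripper is mounted at the origin on the work surface. World frame = base frame: x ahead of the robot, y to its left, z up, the work surface at z = 0. Lengths are in m, angles in rad, forces in N, time in s.
With the tool pointing down it reaches from about 0.4 to 0.875 m from the base axis. Payload 19.3 kg.
Tool frame: the origin (TCP) lies between the finger pads; the fingertips stand 25 mm ahead of it and the grasp point (between the pads) lies 6 mm ahead of it; z points along the fingers, y is the direction in which the jaws open and shut (so a half turn about z gives the same grasp; the last joint's range is limited). The gripper opens to 85 mm and grips with 20 to 120 N. Pads are 22 mm wide; open, the fingers measure 114 mm over their backs; the gripper's body (76 mm by 85 mm) begins 54 mm behind the grasp point. The pads swing forward as they close: fully open they stand 13 mm farther back than shut.
Start: joints at [1.164, 0.521, -0.036, 1.599, 0.021, 1.021, -0.113], TCP at [0.207, -0.59, 0.256] pointing down, gripper open.
Joint ranges: [-2.91, 2.91], [-0.3, 2.13], [-1.5, 1.42], [0.17, 2.43], [-1.26, 4.41], [0.16, 1.93], [-2.52, 2.52]. Speed limits (rad/s): [1.89, 1.89, 2.39, 2.39, 3.01, 3.01, 3.01].

INTERFACE

Orientations are given as [roll, pitch, yaw] about the fixed x, y, z axes, in that order (R = Rz(yaw) Ry(pitch) Rx(roll)).
In Python, from workcell import manip gives the robot as it stands.
- The arm moves only by the tool step_arm, never from a script. Its argument "steps" is a list of rows, each a list of 3 entries, a list of its own where there are three numbers: the opening, from 0 (shut) to 1 (fully open), then the shift along the world's x, y, z in mm, then the turn, a rotation vector about the world's x, y, z in degrees. In form: [[grip, [x, y, z], [rx, ry, rz]], ...]. A call has exactly 8 rows; each row shifts and turns the commanded pose from where the row before left it; what a row does not reach is not made up. A row lasts 1/12 s, in which the tool goes at most 41.7 mm and 7.16 degrees, less where a joint would pass 70% of its speed; a pose out of reach is approached as far as the arm can. A call with a gripper value outside its range is refused whole. The fingers move at their own pace and stop on an object; the grip force is fixed at half the most. Time passes only in rows, so rows that do not move let the fingers close, or fill a call up. It gives the time, the measured TCP pose, the force and the opening at its end, in the units of the state.
- manip.sense(): the state, without advancing time (a new reading comes with each control period).
- manip.get_image(name): name is "scene" or "top" or "wrist"; returns a dict with "color" (400x640x3 uint8, red, green, blue), "mtx" (3x3 intrinsics, pixels), "cam_to_world" (4x4, takes a point from camera to world coordinates). Camera axes: x right, y down, z forward; pixel columns grow to the right and rows downward; lengths in m; the calibration is good to about 2 mm. A picture is of the moment at which its call begins. There is no depth.
- manip.finish_job(): hands the job in, once; it reports no verdict.
Trained networks look in a picture, given as the dict that the camera call returned (one of the last four; its "shot" number tells which), for a name from the list of things; names that differ only in an ending like _2 or _b are one class to them, and where a whole thing is asked for, a point or a joint stands for the part that bears it (a point fixed in the world has none). Each returns a list of dicts, best first, with "conf" (0 to 1); they miss things now and then, are a little off and sometimes report something else, mostly with a low value. They report only what shows in the picture. A call takes as long as a camera call. They do not tell look-alikes from the thing itself.
- manip.find_in(query, picture): "xy" ([column, row] as shares, 0 to 1, of the picture: columns of its width, rows of its height, amid what is visible of it).
The state is a dict: "time": time; "joints": joint angles; "dq": joint speeds; "effort": joint torques, N m; "eef_pos": TCP position; "ee_rot": TCP orientation; "force": force on the tool from outside, world axes, zero at the start; "wrist_torque": the same for the moment, N m; "gripper_width": opening from 0.0 (shut) to 1.0 (fully open).
Only numpy, scipy, OpenCV 4.12 (cv2) and the standard library are available. Lean on these libraries where they do the work, as an engineer would, in place of code of your own. Each camera call takes 0.05 s, during which the arm holds its last target. There are 200 camera calls.

TASK

Put every soap bar lying on the slab into the bin of the grey locker and lock it up again: swing the red keeper fully aside, draw the yellow bolt, push the cover fully back, load the bars, then pull the cover fully shut, push the bolt fully home and swing the keeper fully back behind it. Also set the vent for drying, at any point of the job: lift the blue knob out of its notch, move it to the notch beside the green tag and let it drop fully in. Leave the pump bottle, the scraper and the soap dish where they stand.

Things in the scene. Friction and masses are not known exactly. Their poses are not given: they have to be found in the camera images.
- locker: Grey fixed soap locker, 325 (x) x 330 (y) x 75 mm high; origin on its underside, below the bin, x away from the robot (yaw up to 0.12 rad), y left. Local positions below are in this frame, mm. Front top (x -150 to -45): flat deck at z 75 with keeper, bolt and vent comb; middle (x -45 to 50, y -135 to 135): bin, floor at z 20, under the cover; rear (x 50 to 175): closed top over which the cover slides.
- bin_floor (a point): Centre of the bin's inner floor, local (2.5, 0, 20) mm; the bin is 95 (x) x 270 (y) mm inside, 55 mm deep to the rim. When the cover is fully open only its 25 mm wide hasp lip (22 mm above the deck) reaches 4 mm over the far side of the bin, to x 46. Four bars fit side by side with their long sides along x.
- keeper (a joint): First catch: the red arm that swings about a vertical pivot at local (-56, -145) mm. 0 rad: arm points to local +y, its end behind the tail of the bolt, which it blocks like a strut (4 mm play). It grows as the arm turns counterclockwise seen from above, to 1.6 rad where it points to local -x, towards the robot (fully aside). Stays where it is left, about 0.6 N at the knob.
- keeper_knob (a point): Grip of the keeper: upright round red post, diameter 14 mm, 47 mm from the pivot, from 18 to 50 mm above the deck; this point lies on its axis 36 mm above the deck. At 0 rad it is at local (-56, -98), at 1.57 rad at local (-103, -145).
- bolt (a joint): Second latch: steel bolt sliding along local y on the deck at local x -56, with a side arm that carries its knob. 0: home, through the hasp of the cover; grows to 0.046 m as it is drawn to local -y. Above 0.035 the cover is free. Stays where it is left, about 1 N. Cannot be drawn while the keeper is behind it.
- bolt_knob (a point): Grip of the bolt: upright round yellow post, diameter 14 mm, from 16 to 50 mm above the deck; this point lies on its axis 36 mm above the deck, at local (-90, -35) when home.
- cover (a joint): Flat aluminium cover of the bin, sliding along local x. 0: shut; grows to 0.115 m (fully open) as it is pushed to local +x, away from the robot. Blocked by the bolt (2 mm play) while that is home. Stays where it is left, about 1.5 N.
- cover_grip (a point): Grip of the cover: black upright bar, 12 mm (local x) x 50 mm (local y), from 6 to 56 mm above the deck; this point is at its middle 46 mm above the deck, local (-30, 0) when shut. Lip and bolt in front of it stand up to 22 mm above the deck: keep the fingertips above that.
- vent (a joint): Carriage of the vent slide, along local y at local x -90: -0.035, 0 and +0.035 m at the notches 1, 2 and 3 (it starts at notch 2); held by the notches unless the knob is lifted.
- vent_lift (a joint): Lift of the vent knob: 0 fully down in a notch; the pin clears the 12 mm high comb teeth above 0.010 m; stop at 0.024 m. It falls back under its own weight (60 g).
- vent_knob (a point): Grip of the vent slide: upright round blue post, diameter 14 mm, from 20 to 54 mm above the deck when down; this point lies on its axis 40 mm above the deck when down. The pin below is 9 mm thick, the notches 15 mm wide; the comb is 22 mm deep (x).
- notch_1 (a point): Notch 1 (rightmost seen from the robot), at deck height, local (-90, 60) mm.
- notch_2 (a point): Notch 2 (middle), local (-90, 95) mm.
- notch_3 (a point): Notch 3 (leftmost), local (-90, 130) mm.
- green_tag: Green disc, 18 mm across, 4 mm thick, fixed on the deck 42 mm in front (local -x) of the end notch (1 or 3) to which the vent must be set.
- white_tag: White disc of the same size in front of the other end notch: not the one wanted.
- pump_bottle: White pump bottle with blue press head, 72 mm across, 195 mm tall, standing upright; origin under its centre. Leave alone.
- soap_dish: Empty white ceramic soap dish, 85 x 120 x 22 mm; origin under its centre. Leave alone. Farther left, beyond y = 0.42 m, stand fixed basins 137 mm high.
- scraper: Steel scraper lying flat, 195 mm long, 70 mm wide blade, black handle; origin between handle and blade. Leave alone.
- soap_1: Soap bar (cream), 64 (x) x 38 (y) x 24 mm, 60 to 130 g, lying flat on the slab; origin at the centre of its underside, z up when flat. May be absent (None).
- soap_2: Soap bar (pink), 64 (x) x 38 (y) x 24 mm, 60 to 130 g, lying flat on the slab; origin at the centre of its underside, z up when flat. May be absent (None).
- soap_3: Soap bar (light blue), 64 (x) x 38 (y) x 24 mm, 60 to 130 g, lying flat on the slab; origin at the centre of its underside, z up when flat. May be absent (None).
- soap_4: Soap bar (lilac), 64 (x) x 38 (y) x 24 mm, 60 to 130 g, lying flat on the slab; origin at the centre of its underside, z up when flat. May be absent (None).
Mind the look-alikes: they are no part of the job. What is shaped like the soap_3 but black or orange is not meant.

How it is judged:
By the outcome, as a careful person would: the job done as asked, in the order asked, and still so for the second after the job is handed in, with the robot touching nothing.
Of soap_1, soap_2, soap_3, soap_4 only 2 to 4 are there at a start; the rules pass over those that are not, and their reading is None.
At some moment in a run one of soap_1, soap_2, soap_3, soap_4 may be knocked a few centimetres aside while the robot is not near it.
Once in a run the grip may slacken for a moment while it holds something.
It also fails if it takes over 208 s, if anything falls off the work surface, if the arm or the gripper's body presses on something with over 40 N, if the wrist force passes 120 N, or if a joint passes its speed limit or range.

## Working session

There is one attempt and no reset: what is moved stays moved. The work goes in short steps, Python scripts to look and compute and a tool call to move; the robot and the scene stay as the last step left them, time stands still between calls to the robot, and variables do not carry over. Pictures are saved under pics/ and viewed, about 12 in all and at most 16, crops included, and the job is handed in when it is done.

Besides the shell and the picture viewer there is one more tool, called after "Emit:" as name([rows], argument=value, ...), one row to a line, values as JSON. step_arm: Moves the arm, as the interface text tells. Its arguments: {"type":"object","properties":{"steps":{"type":"array","items":{"type":"array"}}},"required":["steps"]}

```bash
ls; mkdir -p pics; cat > h.py <<'E'
import numpy as np, cv2
from workcell import manip
def shot(n,f=None):
    p=manip.get_image(n)
    if f: cv2.imwrite('pics/'+f,p['color'][:,:,::-1])
    return p
def ray(p,u,v,z):
    c=np.array(p['cam_to_world']);d=c[:3,:3]@np.linalg.inv(p['mtx'])@[u,v,1]
    return c[:3,3]+d*(z-c[2,3])/d[2]
def pix(p,X):
    c=np.array(p['cam_to_world']);q=np.array(p['mtx'])@(c[:3,:3].T@(np.array(X)-c[:3,3]));return q[:2]/q[2]
E
python3 - <<'E'
from h import *
s=manip.sense();print(s)
for n in('top','scene'):
    p=shot(n,n+'0.png');print(n,np.round(p['cam_to_world'],3).tolist(),np.round(p['mtx'],1).tolist())
    for q,z in [('soap_1',.012),('keeper_knob',.111),('bolt_knob',.111),('cover_grip',.121),('vent_knob',.115),('green_tag',.079),('white_tag',.079),('pump_bottle',.1),('scraper',.01),('soap_dish',.01),('locker',.075)]:
        for r in manip.find_in(q,p)[:7]:
            u,v=r['xy'][0]*640,r['xy'][1]*400
            print(q,round(r['conf'],2),round(u),round(v),np.round(ray(p,u,v,z)[:2],3))
E
```

```text
pics
{'time': 0.0, 'joints': array([ 1.16381132,  0.52202681, -0.03631098,  1.60002174,  0.02121466,
        1.02109656, -0.11280789]), 'dq': array([-0.0012313 , -0.00053646,  0.00068555, -0.00061717, -0.00025879,
       -0.00162739, -0.00080149]), 'effort': array([-1.15735758e-03, -9.27108979e+01,  1.97947450e+00, -3.69934237e+01,
        1.78293331e-02,  8.21276248e-03, -4.43189106e-05]), 'eef_pos': array([ 0.20638249, -0.5896044 ,  0.25571301]), 'ee_rot': array([-3.14043021e+00,  1.04507638e-04,  3.36760877e-01]), 'force': array([ 0.06754529, -0.70332677, -0.07291007]), 'wrist_torque': array([ 0.02005426, -0.05271565, -0.03854496]), 'gripper_width': 1.0020399119334231}
top [[-0.004, -0.998, 0.063, 0.435], [-1.0, 0.003, -0.014, -0.057], [0.014, -0.063, -0.998, 1.181], [0.0, 0.0, 0.0, 1.0]] [[366.7, 0.0, 319.7], [0.0, 366.7, 197.8], [0.0, 0.0, 1.0]]
soap_1 0.61 356 223 [ 0.428 -0.188]
soap_1 0.59 377 254 [ 0.331 -0.253]
soap_1 0.52 285 190 [0.536 0.038]
soap_1 0.5 399 223 [ 0.427 -0.327]
soap_1 0.49 440 227 [ 0.414 -0.456]
soap_1 0.48 406 183 [ 0.556 -0.351]
keeper_knob 0.59 283 194
[... 601 characters left out ...]
58]
soap_1 0.6 314 184 [ 0.443 -0.185]
soap_1 0.57 283 164 [ 0.449 -0.325]
soap_1 0.49 332 160 [ 0.323 -0.244]
keeper_knob 0.59 353 213 [0.526 0.053]
bolt_knob 0.6 438 250 [0.471 0.248]
bolt_knob 0.59 386 228 [0.506 0.134]
bolt_knob 0.22 507 264 [0.398 0.36 ]
cover_grip 0.61 378 262 [0.599 0.197]
cover_grip 0.51 438 254 [0.49  0.258]
green_tag 0.49 431 245 [0.442 0.214]
white_tag 0.63 461 262 [0.433 0.284]
pump_bottle 0.66 208 208 [ 0.764 -0.189]
scraper 0.69 321 143 [ 0.282 -0.344]
scraper 0.56 506 264 [0.296 0.328]
scraper 0.5 286 162 [ 0.434 -0.329]
soap_dish 0.62 507 265 [0.297 0.331]
soap_dish 0.58 376 260 [0.518 0.126]
locker 0.68 367 281 [0.617 0.191]
locker 0.23 387 226 [0.467 0.106]
```

```bash
python3 - <<'E'
import cv2
a=cv2.imread('pics/top0.png');cv2.imwrite('pics/top0c.png',cv2.resize(a[90:310,165:465],None,fx=2.66,fy=2.66,interpolation=cv2.INTER_CUBIC))
a=cv2.imread('pics/scene0.png');cv2.imwrite('pics/scene0c.png',cv2.resize(a[120:345,220:520],None,fx=2.66,fy=2.66,interpolation=cv2.INTER_CUBIC))
E
```

```text
(no output)
```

View pics/top0c.png

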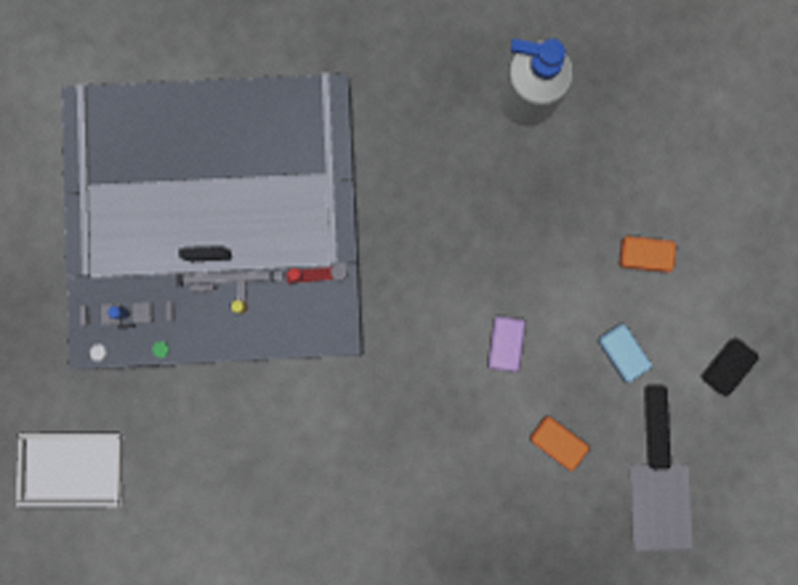

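View pics/scene0c.png

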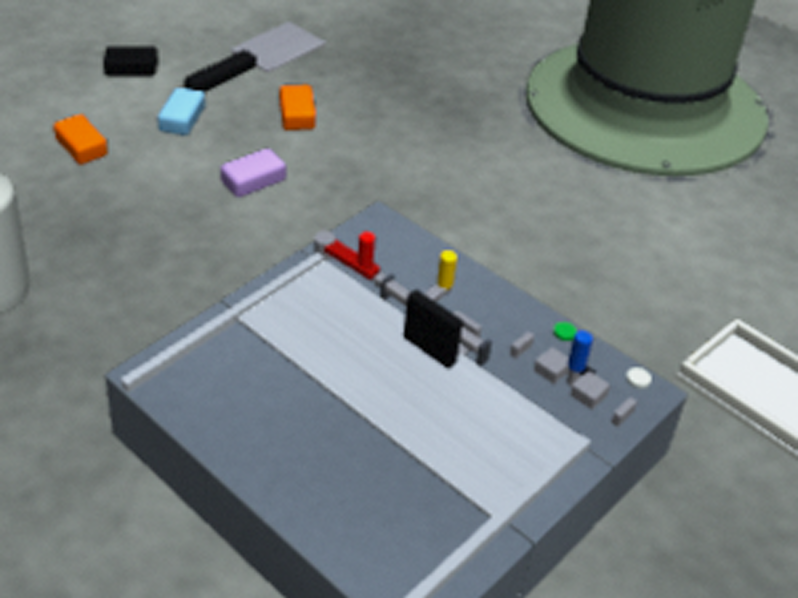

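Two wanted bars: lilac at top px (356,219) and light blue at (400,223). Look-alikes: orange (409,186) and (375,257), black (439,228). Cream and pink aren't visible. The green tag is at the right end, so the vent goes to notch 1. Next: fit the locker pose and the bar poses.

```bash
cat > fit.py <<'E'
from h import *
from scipy.optimize import least_squares
def hsv(p): return cv2.cvtColor(p['color'],cv2.COLOR_RGB2HSV)
C={'red':((0,170,80),(4,255,255)),'yellow':((22,120,90),(34,255,255)),'blue':((105,180,60),(122,255,255)),'green':((45,150,60),(75,255,255)),'lblue':((92,60,120),(106,170,255)),'lilac':((128,40,110),(160,160,255))}
def blob(p,c,box=None):
    m=cv2.inRange(hsv(p),*map(np.array,C[c]))
    if box: k=np.zeros_like(m);k[box[1]:box[3],box[0]:box[2]]=255;m&=k
    n,l,s,ce=cv2.connectedComponentsWithStats(m)
    if n<2:return None
    i=1+np.argmax(s[1:,4]);return ce[i],s[i,4],(l==i)
def bar(p,c,box=None,z=.024):
    b=blob(p,c,box)
    if b is None:return None
    cn=cv2.findContours(b[2].astype(np.uint8),0,1)[0][0].reshape(-1,2)
    w=np.array([ray(p,u,v,z)[:2] for u,v in cn],np.float32)
    r=cv2.minAreaRect(w*1000);(cx,cy),(a,d),t=r
    if a<d:t+=90
    return round(cx),round(cy),round(max(a,d)),round(min(a,d)),round((t+90)%180-90,1)
E
python3 - <<'E'
from fit import *
p=shot('top');q=shot('scene')
K=2.66
obs=[]
T=lambda u,v:(165+u/K,90+v/K)
S=lambda u,v:(220+u/K,120+v/K)
box=(180,110,310,240)
for c,X in[('yellow',(-90,-35,122)),('blue',(-90,95,124)),('green',(-132,60,79))]:
    b=blob(p,c,box);print(c,b[0],b[1]);obs.append((p,b[0],X))
    b=blob(q,c,(300,180,520,345));print(c,b[0],b[1]);obs.append((q,b[0],(X[0],X[1],{'yellow':108,'blue':112,'green':79}[c])))
obs+=[(p,T(97,352),(-132,130,79)),(p,T(293,274),(-56,-98,125)),(p,T(68,367),(-150,165,75)),(p,T(361,354),(-150,-165,75)),(p,T(63,87),(175,165,75)),(p,T(349,73),(175,-165,75)),
(q,S(685,398),(-150,165,75)),(q,S(378,203),(-150,-165,75)),(q,S(109,377),(175,-165,75)),(q,S(367,250),(-56,-98,109))]
def W(x,X):
    c,s=np.cos(x[2]),np.sin(x[2]);X=np.array(X)/1e3
    return np.array([x[0]+c*X[0]-s*X[1],x[1]+s*X[0]+c*X[1],X[2]])
f=lambda x:np.concatenate([pix(a,W(x,X))-b for a,b,X in obs])
r=least_squares(f,[.58,.15,0],loss='soft_l1');print(r.x,np.round(r.fun.reshape(-1,2),1).tolist())
for n,X in dict(keeper=(-56,-98),pivot=(-56,-145),kopen=(-103,-145),bolt=(-90,-35),grip=(-30,0),vent=(-90,95),n1=(-90,60),bin=(2.5,0)).items(): print(n,np.round(1e3*W(r.x,(*X,0))[:2]))
for c in('lilac','lblue'): print(c,bar(p,c),bar(q,c))
E
```

```text
yellow [254.21428571 204.85714286] 14
yellow [387.72151899 220.75949367] 79Traceback (most recent call last):
  File "<stdin>", line 9, in <module>
TypeError: 'NoneType' object is not subscriptable
```

```bash
sed -i "s/'blue':((105,180,60),(122,255,255))/'blue':((104,140,40),(125,255,255))/;s/'green':((45,150,60)/'green':((45,100,40)/" fit.py
cat > pose.py <<'E'
from fit import *
p=shot('top');q=shot('scene')
K=2.66
obs=[]
T=lambda u,v:(165+u/K,90+v/K)
S=lambda u,v:(220+u/K,120+v/K)
box=(180,110,310,240)
for c,X in[('yellow',(-90,-35,122)),('blue',(-90,95,124)),('green',(-132,60,79))]:
    for im,bx,z in((p,box,X[2]),(q,(300,180,520,345),{'yellow':108,'blue':112,'green':79}[c])):
        b=blob(im,c,bx)
        if b is None: print('miss',c);continue
        obs.append((im,b[0],(X[0],X[1],z)))
obs+=[(p,T(97,352),(-132,130,79)),(p,T(293,274),(-56,-98,125)),(p,T(68,367),(-150,165,75)),(p,T(361,354),(-150,-165,75)),(p,T(63,87),(175,165,75)),(p,T(349,73),(175,-165,75)),
(q,S(685,398),(-150,165,75)),(q,S(378,203),(-150,-165,75)),(q,S(109,377),(175,-165,75)),(q,S(367,250),(-56,-98,109))]
def W(x,X):
    c,s=np.cos(x[2]),np.sin(x[2]);X=np.array(X)/1e3
    return np.array([x[0]+c*X[0]-s*X[1],x[1]+s*X[0]+c*X[1],X[2]])
f=lambda x:np.concatenate([pix(a,W(x,X))-b for a,b,X in obs])
r=least_squares(f,[.58,.15,0],loss='soft_l1');print(r.x,np.round(r.fun.reshape(-1,2),1).tolist())
for n,X in dict(keeper=(-56,-98),pivot=(-56,-145),kopen=(-103,-145),bolt=(-90,-35),bdrawn=(-90,-81),grip=(-30,0),gopen=(85,0),vent=(-90,95),n1=(-90,60),bin=(2.5,0)).items(): print(n,np.round(1e3*W(r.x,(*X,0))[:2]))
for c in('lilac','lblue'): print(c,bar(p,c),bar(q,c))
E
python3 pose.py
```

```text
[0.57078218 0.15721076 0.0417816 ] [[-0.6, -0.1], [0.1, 0.1], [0.6, -0.2], [-0.8, -0.6], [-0.4, -0.0], [0.6, -0.5], [-0.4, -0.4], [-0.3, -1.0], [-0.7, 0.5], [-0.5, 0.4], [-1.3, -1.1], [-0.5, -0.3], [1.5, -2.4], [0.2, -2.4], [-2.6, -2.7], [-1.2, -0.4]]
keeper [519.  57.]
pivot [521.  10.]
kopen [474.   8.]
bolt [482. 118.]
bdrawn [484.  73.]
grip [541. 156.]
gopen [656. 161.]
vent [477. 248.]
n1 [478. 213.]
bin [573. 157.]
lilac (441, -185, 62, 37, -8.2) (451, -173, 68, 58, -9.7)
lblue (430, -326, 63, 36, 33.1) (439, -314, 85, 45, 36.1)
```

Locker fit is good (residuals under 1 px for the posts). Moving to above the keeper knob, turning the tool to the locker's yaw.

Emit:
step_arm([
  [1, [14, 30, 0], [0, 0, -2]],
  [1, [14, 30, 0], [0, 0, -2]],
  [1, [14, 30, 0], [0, 0, -2]],
  [1, [14, 30, 0], [0, 0, -2]],
  [1, [14, 30, 0], [0, 0, -2]],
  [1, [14, 30, 0], [0, 0, -2]],
  [1, [14, 30, 0], [0, 0, -2]],
  [1, [14, 30, 0], [0, 0, -3]],
])

```text
time: 2.07
eef_pos: [0.3189, -0.3485, 0.2565]
ee_rot: [3.141, -0.0, 0.039]
force: [0.6, -0.5, 0.1]
gripper_width: 0.995
```

Emit:
step_arm([
  [0.5, [14, 30, 0], [0, 0, 0]],
  [0.5, [14, 30, 0], [0, 0, 0]],
  [0.5, [14, 30, 0], [0, 0, 0]],
  [0.5, [14, 30, 0], [0, 0, 0]],
  [0.5, [14, 30, 0], [0, 0, 0]],
  [0.5, [14, 30, 0], [0, 0, 0]],
  [0.5, [14, 30, 0], [0, 0, 0]],
  [0.5, [14, 30, 0], [0, 0, 0]],
])

```text
time: 2.73
eef_pos: [0.431, -0.1083, 0.2566]
ee_rot: [3.141, -0.001, 0.04]
force: [0.8, -0.7, 0.0]
gripper_width: 0.499
```

Emit:
step_arm([
  [0.5, [12, 25, 0], [0, 0, 0]],
  [0.5, [12, 25, 0], [0, 0, 0]],
  [0.5, [12, 25, 0], [0, 0, -5]],
  [0.5, [12, 25, 0], [0, 0, 0]],
  [0.5, [12, 22, 0], [0, 0, 0]],
  [0.5, [12, 22, 0], [0, 0, 0]],
  [0.5, [12, 22, 0], [0, 0, 0]],
  [0.5, [0, 0, 0], [0, 0, 0]],
])

```text
time: 3.4
eef_pos: [0.516, 0.0606, 0.2563]
ee_rot: [-3.139, -0.001, -0.043]
force: [-0.6, 0.1, -1.4]
gripper_width: 0.499
```

```bash
python3 - <<'E'
from fit import *
p=shot('wrist');cv2.imwrite('pics/w1.png',p['color'][:,:,::-1]);s=manip.sense();print(s['eef_pos'])
for c,z in(('red',.118),('yellow',.118),('blue',.118)):
    b=blob(p,c)
    if b: print(c,b[0],b[1],ray(p,*b[0],z)[:2])
for n in('keeper_knob','bolt_knob'):
    for r in manip.find_in(n,p)[:2]: print(n,r,ray(p,r['xy'][0]*640,r['xy'][1]*400,.111)[:2])
E
```

```text
[0.51507294 0.05838374 0.25612506]
yellow [258.71895425 233.88235294] 153 [0.48347404 0.11953404]
blue [123.0661157  248.52066116] 121 [0.47334264 0.25741872]
keeper_knob {'xy': [0.5336, 0.4788], 'conf': 0.97} [0.52131296 0.03678084]
keeper_knob {'xy': [0.945, 0.5633], 'conf': 0.41} [ 0.47477345 -0.22566306]
bolt_knob {'xy': [0.3998, 0.4927], 'conf': 0.56} [0.51930669 0.11980836]
```

View pics/w1.png

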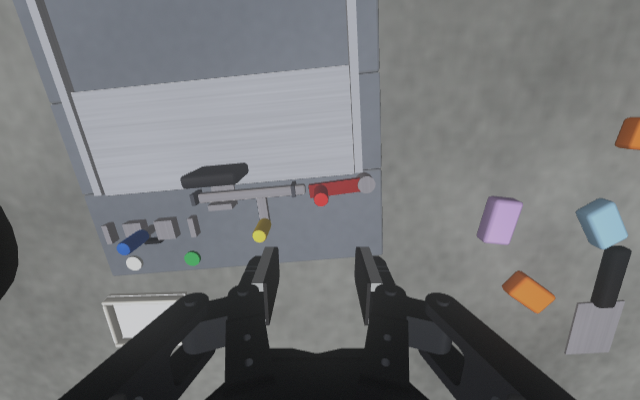

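Wrist view: red knob top at (321,198), yellow at (260,232), blue at (130,243); these agree with the fit within 2 mm. Descending on the keeper knob.

Emit:
step_arm([
  [0.5, [4, -1, -20], [0, 0, 5]],
  [0.5, [0, 0, -20], [0, 0, 0]],
  [0.5, [0, 0, -20], [0, 0, 0]],
  [0.5, [0, 0, -20], [0, 0, 0]],
  [0.5, [0, 0, -20], [0, 0, 0]],
  [0.5, [0, 0, -20], [0, 0, 0]],
  [0.5, [0, 0, -12], [0, 0, 0]],
  [0.5, [0, 0, 0], [0, 0, 0]],
])

```text
time: 4.22
eef_pos: [0.5171, 0.0538, 0.1223]
ee_rot: [3.141, 0.003, 0.039]
force: [-0.8, 0.3, -1.0]
gripper_width: 0.504
```

Emit:
step_arm([
  [0.3, [0, 0, 0], [0, 0, 0]],
  [0.2, [0, 0, 0], [0, 0, 0]],
  [0.1, [0, 0, 0], [0, 0, 0]],
  [0, [0, 0, 0], [0, 0, 0]],
  [0, [0, 0, 0], [0, 0, 0]],
  [0, [0, 0, 0], [0, 0, 0]],
  [0, [0, 0, 0], [0, 0, 0]],
  [0, [0, 0, 0], [0, 0, 0]],
])

```text
time: 4.88
eef_pos: [0.5192, 0.0568, 0.1257]
ee_rot: [-3.139, -0.003, 0.041]
force: [-0.2, 10.6, 1.0]
gripper_width: 0.136
```

Emit:
step_arm([
  [0, [-9.3, -1.4, 0], [0, 0, 0]],
  [0, [-8.8, -3.1, 0], [0, 0, 0]],
  [0, [-8.1, -4.8, 0], [0, 0, 0]],
  [0, [-7, -6.4, 0], [0, 0, 0]],
  [0, [-5.5, -7.6, 0], [0, 0, 0]],
  [0, [-3.9, -8.5, 0], [0, 0, 0]],
  [0, [-2.1, -9.2, 0], [0, 0, 0]],
  [0, [-0.3, -9.3, 0], [0, 0, 0]],
])

```text
time: 5.55
eef_pos: [0.4723, 0.0052, 0.1252]
ee_rot: [-3.141, 0.001, 0.041]
force: [-12.1, 31.2, -1.6]
gripper_width: 0.134
```

Emit:
step_arm([
  [0, [0, -2, 0], [0, 0, 0]],
  [0, [0, -2, 0], [0, 0, 0]],
  [0, [0, 0, 0], [0, 0, 0]],
  [0, [0, 0, 0], [0, 0, 0]],
  [0, [0, 0, 0], [0, 0, 0]],
  [0, [0, 0, 0], [0, 0, 0]],
  [0, [0, 0, 0], [0, 0, 0]],
  [0, [0, 0, 0], [0, 0, 0]],
])

```text
time: 6.22
eef_pos: [0.4722, 0.005, 0.1251]
ee_rot: [-3.138, 0.001, 0.044]
force: [-15.6, 32.8, 7.0]
gripper_width: 0.139
```

Emit:
step_arm([
  [0.4, [0, 3, 0], [0, 0, 0]],
  [0.4, [0, 0, 0], [0, 0, 0]],
  [0.4, [0, 0, 0], [0, 0, 0]],
  [0.4, [0, 0, 25], [0, 0, 0]],
  [0.4, [0, 0, 30], [0, 0, 0]],
  [0.4, [0, 20, 15], [0, 0, 0]],
  [0.4, [5, 30, 0], [0, 0, 0]],
  [0.4, [5, 30, 0], [0, 0, 0]],
])

```text
time: 6.88
eef_pos: [0.4844, 0.0836, 0.1961]
ee_rot: [3.141, -0.003, 0.037]
force: [0.2, 0.1, 0.2]
gripper_width: 0.4
```

Emit:
step_arm([
  [0.4, [0, 30, 0], [0, 0, 0]],
  [0.4, [0, 0, 0], [0, 0, 0]],
  [0.4, [0, 0, 0], [0, 0, 0]],
  [0.4, [0, 0, 0], [0, 0, 0]],
  [0.4, [0, 0, 0], [0, 0, 0]],
  [0.4, [0, 0, 0], [0, 0, 0]],
  [0.4, [0, 0, 0], [0, 0, 0]],
  [0.4, [0, 0, 0], [0, 0, 0]],
])

```text
time: 7.55
eef_pos: [0.4836, 0.1132, 0.1944]
ee_rot: [3.142, -0.0, 0.039]
force: [-0.2, -0.1, -0.3]
gripper_width: 0.401
```

```bash
python3 - <<'E'
from fit import *
p=shot('top');s=manip.sense();print(s['eef_pos'],s['ee_rot'],s['gripper_width'])
p=shot('wrist','w2.png')
for c,z in(('red',.118),('yellow',.118),('blue',.118)):
    b=blob(p,c)
    if b: print(c,b[0],b[1],ray(p,*b[0],z)[:2])
E
```

```text
[0.48355841 0.11337665 0.19431296] [ 3.14153696e+00 -1.84970054e-05  3.93439979e-02] 0.39529358503294487
yellow [308.72       224.00615385] 325 [0.48442891 0.11928218]
blue [123.30638298 231.39148936] 235 [0.47324175 0.25690948]
```

View pics/w2.png

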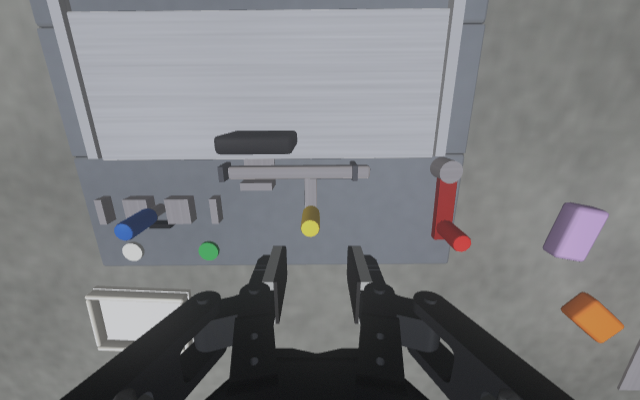

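Keeper lies fully aside, knob at (460,240); yellow knob at (310,220). Next: grip the bolt and draw it.

Emit:
step_arm([
  [0.4, [0, 5, -15], [0, 0, 0]],
  [0.4, [0, 0, -20], [0, 0, 0]],
  [0.4, [0, 0, -20], [0, 0, 0]],
  [0.4, [0, 0, -15], [0, 0, 0]],
  [0.2, [0, 0, 0], [0, 0, 0]],
  [0.0, [0, 0, 0], [0, 0, 0]],
  [0, [0, 0, 0], [0, 0, 0]],
  [0, [0, 0, 0], [0, 0, 0]],
])

```text
time: 8.32
eef_pos: [0.4831, 0.1186, 0.1243]
ee_rot: [3.141, 0.001, 0.04]
force: [1.2, 0.9, -24.0]
gripper_width: 0.137
```

Emit:
step_arm([
  [0, [0, 0, 0], [0, 0, 0]],
  [0, [0, 0, 0], [0, 0, 0]],
  [0, [0.3, -8, 0], [0, 0, 0]],
  [0, [0.3, -8, 0], [0, 0, 0]],
  [0, [0.3, -8, 0], [0, 0, 0]],
  [0, [0.3, -8, 0], [0, 0, 0]],
  [0, [0.3, -8, 0], [0, 0, 0]],
  [0, [0.3, -8, 0], [0, 0, 0]],
])

```text
time: 8.98
eef_pos: [0.4857, 0.071, 0.1244]
ee_rot: [-3.14, -0.001, 0.04]
force: [-2.6, 60.4, -33.0]
gripper_width: 0.14
```

Emit:
step_arm([
  [0, [0, -1, 0], [0, 0, 0]],
  [0, [0, 0, 0], [0, 0, 0]],
  [0, [0, 0, 0], [0, 0, 0]],
  [0, [0, 0, 0], [0, 0, 0]],
  [0, [0, 0, 0], [0, 0, 0]],
  [0, [0, 0, 0], [0, 0, 0]],
  [0, [0, 0, 0], [0, 0, 0]],
  [0, [0, 0, 0], [0, 0, 0]],
])

```text
time: 9.65
eef_pos: [0.4854, 0.072, 0.1244]
ee_rot: [-3.138, -0.001, 0.042]
force: [-3.5, 19.3, -22.5]
gripper_width: 0.135
```

Emit:
step_arm([
  [0.4, [0, 2, 0], [0, 0, 0]],
  [0.4, [0, 0, 0], [0, 0, 0]],
  [0.4, [0, 0, 25], [0, 0, 0]],
  [0.4, [0, 0, 30], [0, 0, 0]],
  [0.9, [14, 21, 15], [0, 0, 0]],
  [0.9, [14, 21, 0], [0, 0, 0]],
  [0.9, [14, 21, 0], [0, 0, 0]],
  [0.9, [14, 21, 0], [0, 0, 0]],
])

```text
time: 10.32
eef_pos: [0.5431, 0.1561, 0.1959]
ee_rot: [-3.141, -0.004, 0.039]
force: [-0.6, -0.6, 0.5]
gripper_width: 0.901
```

Emit:
step_arm([
  [0.9, [0, 0, -15], [0, 0, 0]],
  [0.9, [0, 0, 0], [0, 0, 0]],
  [0.9, [0, 0, 0], [0, 0, 0]],
  [0.9, [0, 0, 0], [0, 0, 0]],
  [0.9, [0, 0, 0], [0, 0, 0]],
  [0.9, [0, 0, 0], [0, 0, 0]],
  [0.9, [0, 0, 0], [0, 0, 0]],
  [0.9, [0, 0, 0], [0, 0, 0]],
])

```text
time: 10.98
eef_pos: [0.5414, 0.1556, 0.1796]
ee_rot: [-3.142, -0.0, 0.04]
force: [-0.2, 0.1, -0.2]
gripper_width: 0.905
```

```bash
python3 - <<'E'
from fit import *
s=manip.sense();print(s['eef_pos'],s['ee_rot'],s['gripper_width'])
p=shot('wrist','w3.png')
m=(p['color'].max(2)<55).astype(np.uint8);m[215:]=0
n,l,st,ce=cv2.connectedComponentsWithStats(m)
for i in range(1,n):
    if st[i,4]>200: print(st[i],ray(p,*ce[i],.125))
E
```

```text
[0.54139994 0.15558837 0.17960782] [-3.14154450e+00 -4.20261679e-04  3.97056623e-02] 0.9051391071024872
```

View pics/w3.png

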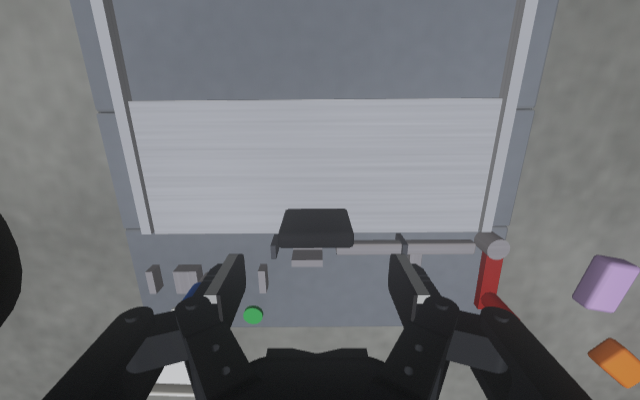

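The grip bar is centred at (316,228) between the fingers, and the bolt is drawn. Next: grip it and push the cover back.

Emit:
step_arm([
  [0.9, [0, 0, -17], [0, 0, 0]],
  [0.9, [0, 0, -18], [0, 0, 0]],
  [0.9, [0, 0, -17], [0, 0, 0]],
  [0.6, [0, 0, 0], [0, 0, 0]],
  [0.4, [0, 0, 0], [0, 0, 0]],
  [0.4, [0, 0, 0], [0, 0, 0]],
  [0.4, [0, 0, 0], [0, 0, 0]],
  [0.4, [0, 0, 0], [0, 0, 0]],
])

```text
time: 11.7
eef_pos: [0.5416, 0.1563, 0.1281]
ee_rot: [-3.141, -0.001, 0.04]
force: [-0.3, 3.3, -1.5]
gripper_width: 0.572
```

Emit:
step_arm([
  [0.4, [15, 0.6, 0], [0, 0, 0]],
  [0.4, [15, 0.6, 0], [0, 0, 0]],
  [0.4, [15, 0.6, 0], [0, 0, 0]],
  [0.4, [15, 0.6, 0], [0, 0, 0]],
  [0.4, [15, 0.6, 0], [0, 0, 0]],
  [0.4, [15, 0.6, 0], [0, 0, 0]],
  [0.4, [15, 0.6, 0], [0, 0, 0]],
  [0.4, [10, 0.4, 0], [0, 0, 0]],
])

```text
time: 12.37
eef_pos: [0.6568, 0.1616, 0.128]
ee_rot: [-3.14, 0.001, 0.041]
force: [-71.5, 4.9, 28.0]
gripper_width: 0.571
```

Emit:
step_arm([
  [0.4, [2, 0, 0], [0, 0, 0]],
  [0.4, [0, 0, 0], [0, 0, 0]],
  [0.4, [0, 0, 0], [0, 0, 0]],
  [0.4, [0, 0, 0], [0, 0, 0]],
  [0.4, [0, 0, 0], [0, 0, 0]],
  [0.4, [0, 0, 0], [0, 0, 0]],
  [0.4, [0, 0, 0], [0, 0, 0]],
  [0.4, [0, 0, 0], [0, 0, 0]],
])

```text
time: 13.03
eef_pos: [0.657, 0.1616, 0.1279]
ee_rot: [-3.14, 0.002, 0.04]
force: [-11.7, 6.8, 3.4]
gripper_width: 0.572
```

Emit:
step_arm([
  [0.8, [-2, 0, 0], [0, 0, 0]],
  [0.8, [0, 0, 0], [0, 0, 0]],
  [0.8, [0, 0, 25], [0, 0, 0]],
  [0.8, [0, 0, 30], [0, 0, 0]],
  [0.6, [-20, 10, 18], [0, 0, 0]],
  [0.4, [-30, 15, 0], [0, 0, 0]],
  [0.4, [-30, 15, 0], [0, 0, 0]],
  [0.4, [-30, 15, 0], [0, 0, 0]],
])

```text
time: 13.7
eef_pos: [0.5455, 0.2154, 0.2011]
ee_rot: [-3.141, -0.002, 0.039]
force: [-0.3, 0.8, -0.2]
gripper_width: 0.402
```

Emit:
step_arm([
  [0.4, [-30, 15, 0], [0, 0, 0]],
  [0.4, [-30, 15, 0], [0, 0, 0]],
  [0.4, [-10, 1, 0], [0, 0, 0]],
  [0.4, [0, 0, 0], [0, 0, 0]],
  [0.4, [0, 0, 0], [0, 0, 0]],
  [0.4, [0, 0, 0], [0, 0, 0]],
  [0.4, [0, 0, 0], [0, 0, 0]],
  [0.4, [0, 0, 0], [0, 0, 0]],
])

```text
time: 14.37
eef_pos: [0.4771, 0.2459, 0.2002]
ee_rot: [3.142, -0.0, 0.039]
force: [0.1, 0.5, 0.2]
gripper_width: 0.398
```

```bash
python3 - <<'E'
from fit import *
s=manip.sense();print(s['eef_pos'],s['ee_rot'],s['gripper_width'])
p=shot('wrist','w4.png')
b=blob(p,'blue');print(b[0],b[1],ray(p,*b[0],.114))
v,u=np.where(b[2]);print(u.min(),u.max(),v.min(),v.max(),pix(p,(.477,.248,.129)))
E
```

```text
[0.47711199 0.24588885 0.20017897] [ 3.14154717e+00 -1.02295260e-04  3.87473554e-02] 0.3982992293861623
[310.76271186 226.26271186] 236 [0.47204506 0.25026546 0.114     ]
302 320 218 234 [313.72628452 228.18541432]
```

View pics/w4.png

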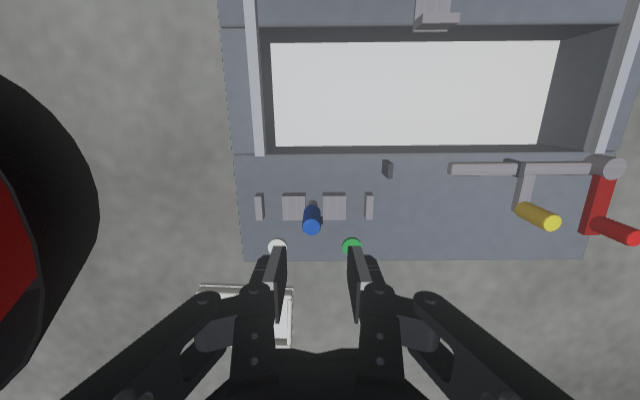

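The cover is open and the bin empty; blue knob at (311,226), green tag at (352,243) in front of the right notch. Gripping the vent knob.

Emit:
step_arm([
  [0.4, [0, 3, -20], [0, 0, 0]],
  [0.4, [0, 0, -20], [0, 0, 0]],
  [0.4, [0, 0, -20], [0, 0, 0]],
  [0.4, [0, 0, -18], [0, 0, 0]],
  [0.2, [0, 0, 0], [0, 0, 0]],
  [0, [0, 0, 0], [0, 0, 0]],
  [0, [0, 0, 0], [0, 0, 0]],
  [0, [0, 0, 0], [0, 0, 0]],
])

```text
time: 15.08
eef_pos: [0.4762, 0.2494, 0.1232]
ee_rot: [-3.142, 0.0, 0.04]
force: [-6.3, -1.8, 0.1]
gripper_width: 0.141
```

Emit:
step_arm([
  [0, [0, 0, 0], [0, 0, 0]],
  [0, [0, 0, 0], [0, 0, 0]],
  [0, [0, 0, 4], [0, 0, 0]],
  [0, [0, 0, 6], [0, 0, 0]],
  [0, [0, 0, 7], [0, 0, 0]],
  [0, [0, 0, 0], [0, 0, 0]],
  [0, [0, 0, 0], [0, 0, 0]],
  [0, [0, 0, 0], [0, 0, 0]],
])

```text
time: 15.75
eef_pos: [0.4763, 0.2496, 0.1403]
ee_rot: [-3.141, -0.0, 0.04]
force: [-6.3, 0.3, -0.5]
gripper_width: 0.146
```

Emit:
step_arm([
  [0, [0.3, -7, 0], [0, 0, 0]],
  [0, [0.3, -7, 0], [0, 0, 0]],
  [0, [0.3, -7, 0], [0, 0, 0]],
  [0, [0.3, -7, 0], [0, 0, 0]],
  [0, [0.3, -7, 0], [0, 0, 0]],
  [0, [0, 0, 0], [0, 0, 0]],
  [0, [0, 0, 0], [0, 0, 0]],
  [0, [0, 0, 0], [0, 0, 0]],
])

```text
time: 16.42
eef_pos: [0.4779, 0.2143, 0.1402]
ee_rot: [-3.142, -0.0, 0.04]
force: [-5.8, -0.7, -0.4]
gripper_width: 0.144
```

Emit:
step_arm([
  [0, [0, 0, -5], [0, 0, 0]],
  [0, [0, 0, -5], [0, 0, 0]],
  [0, [0, 0, -4], [0, 0, 0]],
  [0, [0, 0, -3], [0, 0, 0]],
  [0, [0, 0, 0], [0, 0, 0]],
  [0, [0, 0, 0], [0, 0, 0]],
  [0, [0, 0, 0], [0, 0, 0]],
  [0, [0, 0, 0], [0, 0, 0]],
])

```text
time: 17.08
eef_pos: [0.4778, 0.2144, 0.123]
ee_rot: [-3.142, -0.0, 0.04]
force: [-5.5, -0.5, 0.1]
gripper_width: 0.146
```

Emit:
step_arm([
  [0.4, [0, 0, 0], [0, 0, 0]],
  [0.4, [0, 0, 0], [0, 0, 0]],
  [0.4, [0, 0, 0], [0, 0, 0]],
  [0.4, [0, 0, 25], [0, 0, 0]],
  [0.4, [0, 0, 30], [0, 0, 0]],
  [0.4, [0, 0, 22], [0, 0, 0]],
  [0.4, [0, 0, 0], [0, 0, 0]],
  [0.4, [0, 0, 0], [0, 0, 0]],
])

```text
time: 17.75
eef_pos: [0.4787, 0.2146, 0.2007]
ee_rot: [-3.14, -0.003, 0.04]
force: [0.1, -0.3, -1.7]
gripper_width: 0.399
```

```bash
python3 - <<'E'
from fit import *
p=shot('wrist','w5.png');s=manip.sense();print(s['eef_pos'])
b=blob(p,'blue');v,u=np.where(b[2]);print(b[0],u.min(),u.max(),v.min(),v.max(),pix(p,(.478,.2135,.129)),pix(p,(.478,.2135,.125)))
b=blob(p,'green');print(b[0],ray(p,*b[0],.079))
p=shot('top')
for c in('lilac','lblue'):print(c,bar(p,c))
cv2.imwrite('pics/w5c.png',cv2.resize(cv2.imread('pics/w5.png')[130:290,200:460],None,fx=3,fy=3))
E
```

```text
[0.47817011 0.21435046 0.19968196]
[316.74042553 226.2212766 ] 308 326 218 234 [318.28899692 229.01936489] [318.26027913 226.85759678]
[318.2481203  246.93984962] [0.43822344 0.21165696 0.079     ]
lilac (441, -185, 62, 37, -8.2)
lblue (430, -326, 63, 36, 33.0)
```

View pics/w5c.png

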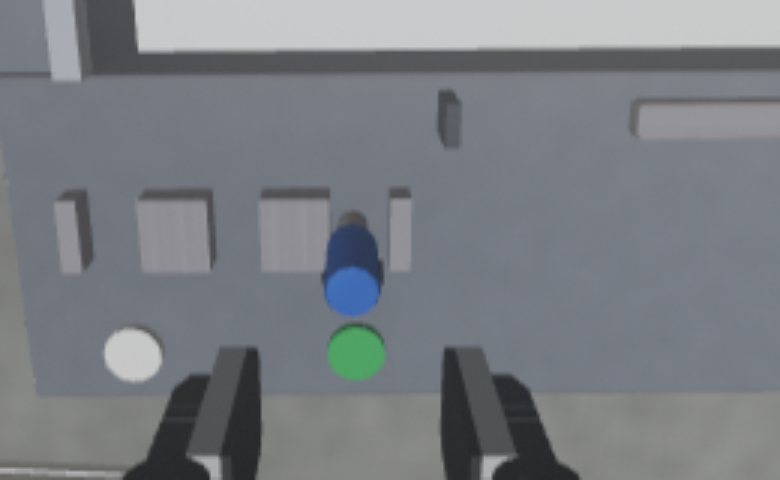

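Vent knob is down in the right notch, above the green tag. Moving to the lilac bar.

Emit:
step_arm([
  [0.8, [-3, -30, 0], [0, 0, 0]],
  [0.8, [-3, -30, 0], [0, 0, 0]],
  [0.8, [-3, -30, 0], [0, 0, 0]],
  [0.8, [-3, -30, 0], [0, 0, -2]],
  [0.8, [-3, -30, 0], [0, 0, -2]],
  [0.8, [-3, -30, 0], [0, 0, -2]],
  [0.8, [-3, -30, 0], [0, 0, -2]],
  [0.8, [-3, -30, 0], [0, 0, -2.5]],
])

```text
time: 18.52
eef_pos: [0.4531, -0.027, 0.1986]
ee_rot: [3.141, 0.001, -0.145]
force: [1.2, 0.5, -0.8]
gripper_width: 0.802
```

Emit:
step_arm([
  [0.8, [-3, -30, 0], [0, 0, 0]],
  [0.8, [-3, -30, 0], [0, 0, 0]],
  [0.8, [-3, -30, 0], [0, 0, 0]],
  [0.8, [-3, -30, 0], [0, 0, 0]],
  [0.8, [-1, -30, 0], [0, 0, 0]],
  [0.8, [0, -9, 0], [0, 0, 0]],
  [0.8, [0, 0, 0], [0, 0, 0]],
  [0.8, [0, 0, 0], [0, 0, 0]],
])

```text
time: 19.18
eef_pos: [0.4406, -0.1843, 0.1986]
ee_rot: [-3.141, 0.001, -0.144]
force: [-0.0, -0.8, -0.7]
gripper_width: 0.795
```

```bash
python3 - <<'E'
from fit import *
p=shot('wrist');s=manip.sense();print(s['eef_pos'],s['ee_rot'])
for c in('lilac','lblue'):print(c,bar(p,c,(0,0,640,390)))
E
```

```text
[ 0.44076414 -0.18356642  0.19876925] [-3.14096484e+00  9.24330451e-04 -1.42495143e-01]
lilac (445, -185, 63, 37, -8.5)
lblue (435, -322, 66, 38, 33.3)
```

Emit:
step_arm([
  [0.8, [2, -1, -25], [0, 0, 0]],
  [0.8, [0, 0, -30], [0, 0, 0]],
  [0.8, [0, 0, -30], [0, 0, 0]],
  [0.8, [0, 0, -30], [0, 0, 0]],
  [0.8, [0, 0, -28], [0, 0, 0]],
  [0.8, [0, 0, -18], [0, 0, 0]],
  [0.8, [0, 0, -7], [0, 0, 0]],
  [0.8, [0, 0, 0], [0, 0, 0]],
])

```text
time: 19.9
eef_pos: [0.4423, -0.1841, 0.0301]
ee_rot: [-3.141, 0.003, -0.141]
force: [0.0, -0.0, 0.7]
gripper_width: 0.802
```

Emit:
step_arm([
  [0.5, [0, 0, 0], [0, 0, 0]],
  [0.3, [0, 0, 0], [0, 0, 0]],
  [0.2, [0, 0, 0], [0, 0, 0]],
  [0.2, [0, 0, 0], [0, 0, 0]],
  [0.2, [0, 0, 0], [0, 0, 0]],
  [0.2, [0, 0, 0], [0, 0, 0]],
  [0.2, [0, 0, 0], [0, 0, 0]],
  [0.2, [0, 0, 0], [0, 0, 0]],
])

```text
time: 20.57
eef_pos: [0.4435, -0.1856, 0.0328]
ee_rot: [3.141, -0.002, -0.143]
force: [-1.3, 3.1, 11.6]
gripper_width: 0.43
```

Emit:
step_arm([
  [0.2, [0, 0, 10], [0, 0, 0]],
  [0.2, [0, 0, 25], [0, 0, 0]],
  [0.2, [0, 0, 30], [0, 0, 0]],
  [0.2, [0, 0, 30], [0, 0, 0]],
  [0.2, [0, 0, 30], [0, 0, 0]],
  [0.2, [0, 0, 30], [0, 0, 0]],
  [0.2, [0, 0, 20], [0, 0, 0]],
  [0.2, [0, 0, 0], [0, 0, 0]],
])

```text
time: 21.23
eef_pos: [0.4442, -0.1862, 0.2114]
ee_rot: [3.14, -0.007, -0.144]
force: [0.1, -0.5, -1.4]
gripper_width: 0.424
```

Emit:
step_arm([
  [0.2, [12, 27, 0], [0, 0, 2]],
  [0.2, [12, 27, 0], [0, 0, 2]],
  [0.2, [12, 27, 0], [0, 0, 2]],
  [0.2, [12, 27, 0], [0, 0, 2]],
  [0.2, [12, 27, 0], [0, 0, 2.5]],
  [0.2, [12, 27, 0], [0, 0, 0]],
  [0.2, [12, 27, 0], [0, 0, 0]],
  [0.2, [12, 27, 0], [0, 0, 0]],
])

```text
time: 21.9
eef_pos: [0.539, 0.0317, 0.2071]
ee_rot: [3.141, -0.001, 0.04]
force: [0.2, -1.0, -1.3]
gripper_width: 0.43
```

Emit:
step_arm([
  [0.2, [12, 27, 0], [0, 0, 0]],
  [0.2, [12, 27, 0], [0, 0, 0]],
  [0.2, [8, 23, 0], [0, 0, 0]],
  [0.2, [0, 0, 0], [0, 0, 0]],
  [0.2, [0, 0, 0], [0, 0, 0]],
  [0.2, [0, 0, 0], [0, 0, 0]],
  [0.2, [0, 0, 0], [0, 0, 0]],
  [0.2, [0, 0, 0], [0, 0, 0]],
])

```text
time: 22.57
eef_pos: [0.5707, 0.1064, 0.2066]
ee_rot: [3.141, -0.0, 0.039]
force: [-0.9, 0.4, -0.5]
gripper_width: 0.428
```

```bash
python3 - <<'E'
from fit import *
p=shot('wrist','w6.png');s=manip.sense();print(s['eef_pos'],s['ee_rot'],s['gripper_width'])
E
```

```text
[0.57074334 0.10651642 0.2065377 ] [ 3.14136060e+00 -1.59214292e-04  3.88441597e-02] 0.42665755604800504
```

View pics/w6.png

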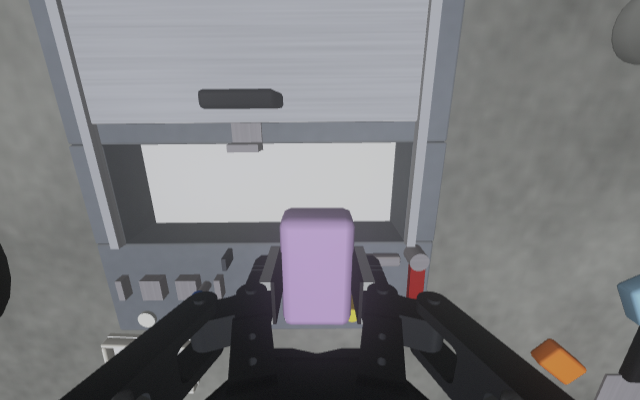

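Lilac bar is held squarely, above the right half of the bin. Lowering it.

Emit:
step_arm([
  [0.2, [1, 0, -20], [0, 0, 0]],
  [0.2, [1, 0, -25], [0, 0, 0]],
  [0.2, [0, 0, -25], [0, 0, 0]],
  [0.2, [0, 0, -25], [0, 0, 0]],
  [0.2, [0, 0, -25], [0, 0, 0]],
  [0.2, [0, 0, -20], [0, 0, 0]],
  [0.2, [0, 0, -10], [0, 0, 0]],
  [0.2, [0, 0, 0], [0, 0, 0]],
])

```text
time: 23.28
eef_pos: [0.5718, 0.1069, 0.0546]
ee_rot: [3.141, 0.003, 0.04]
force: [-1.0, -0.2, -1.6]
gripper_width: 0.428
```

Emit:
step_arm([
  [0.2, [0, 0, 0], [0, 0, 0]],
  [0.5, [0, 0, 0], [0, 0, 0]],
  [0.7, [0, 0, 0], [0, 0, 0]],
  [0.7, [0, 0, 0], [0, 0, 0]],
  [0.7, [0, 0, 0], [0, 0, 0]],
  [0.7, [0, 0, 25], [0, 0, 0]],
  [0.7, [0, 0, 30], [0, 0, 0]],
  [0.7, [0, 0, 30], [0, 0, 0]],
])

```text
time: 23.95
eef_pos: [0.5724, 0.1074, 0.1424]
ee_rot: [3.142, 0.001, 0.04]
force: [-0.3, 0.4, 0.7]
gripper_width: 0.699
```

Emit:
step_arm([
  [0.7, [-10, -20, 30], [0, 0, 0]],
  [0.7, [-10, -30, 30], [0, 0, 4]],
  [0.7, [-10, -30, 0], [0, 0, 4]],
  [0.7, [-10, -30, 0], [0, 0, 4]],
  [0.8, [-10, -30, 0], [0, 0, 4]],
  [0.8, [-10, -30, 0], [0, 0, 4]],
  [0.8, [-10, -30, 0], [0, 0, 4]],
  [0.8, [-10, -30, 0], [0, 0, 4]],
])

```text
time: 24.62
eef_pos: [0.4926, -0.1227, 0.2005]
ee_rot: [3.141, -0.0, 0.532]
force: [0.4, -1.1, -0.4]
gripper_width: 0.801
```

Emit:
step_arm([
  [0.8, [-10, -30, 0], [0, 0, 3]],
  [0.8, [-10, -30, 0], [0, 0, 0]],
  [0.8, [-10, -30, 0], [0, 0, 0]],
  [0.8, [-10, -30, 0], [0, 0, 0]],
  [0.8, [-10, -30, 0], [0, 0, 0]],
  [0.8, [-5, -30, 0], [0, 0, 0]],
  [0.8, [0, 0, 0], [0, 0, 0]],
  [0.8, [0, 0, 0], [0, 0, 0]],
])

```text
time: 25.28
eef_pos: [0.4377, -0.3026, 0.2001]
ee_rot: [3.141, 0.0, 0.578]
force: [-0.1, 0.8, 0.3]
gripper_width: 0.8
```

```bash
python3 - <<'E'
from fit import *
p=shot('wrist');s=manip.sense();print(s['eef_pos'],s['ee_rot'])
print(bar(p,'lblue',(0,0,640,390)))
p=shot('top');print(bar(p,'lblue'),'lilac in bin',bar(p,'lilac',z=.044))
E
```

```text
[ 0.43821207 -0.30121924  0.20016321] [ 3.14149557e+00 -3.17779097e-04  5.80296025e-01]
(434, -325, 63, 36, 33.0)
(447, -315, 36, 24, -56.8) lilac in bin (571, 107, 60, 34, 0.3)
```

Emit:
step_arm([
  [0.8, [-3, -12, -10], [0, 0, 0]],
  [0.8, [-3, -12, -25], [0, 0, 0]],
  [0.8, [0, 0, -30], [0, 0, 0]],
  [0.8, [0, 0, -30], [0, 0, 0]],
  [0.8, [0, 0, -30], [0, 0, 0]],
  [0.8, [0, 0, -25], [0, 0, 0]],
  [0.8, [0, 0, -15], [0, 0, 0]],
  [0.8, [0, 0, -3], [0, 0, 0]],
])

```text
time: 26.05
eef_pos: [0.4314, -0.3237, 0.0291]
ee_rot: [-3.138, 0.001, 0.583]
force: [-0.6, 0.4, 0.9]
gripper_width: 0.8
```

Emit:
step_arm([
  [0.5, [0, 0, 0], [0, 0, 0]],
  [0.3, [0, 0, 0], [0, 0, 0]],
  [0.2, [0, 0, 0], [0, 0, 0]],
  [0.2, [0, 0, 0], [0, 0, 0]],
  [0.2, [0, 0, 0], [0, 0, 0]],
  [0.2, [0, 0, 0], [0, 0, 0]],
  [0.2, [0, 0, 0], [0, 0, 0]],
  [0.2, [0, 0, 0], [0, 0, 0]],
])

```text
time: 26.72
eef_pos: [0.4329, -0.3256, 0.0333]
ee_rot: [3.14, -0.001, 0.581]
force: [-0.9, 2.5, 8.8]
gripper_width: 0.429
```

Emit:
step_arm([
  [0.2, [0, 0, 10], [0, 0, 0]],
  [0.2, [0, 0, 25], [0, 0, 0]],
  [0.2, [0, 0, 30], [0, 0, 0]],
  [0.2, [0, 0, 30], [0, 0, 0]],
  [0.2, [0, 0, 30], [0, 0, 0]],
  [0.2, [0, 0, 30], [0, 0, 0]],
  [0.2, [0, 0, 20], [0, 0, 0]],
  [0.2, [0, 0, 0], [0, 0, 0]],
])

```text
time: 27.38
eef_pos: [0.4336, -0.3262, 0.2122]
ee_rot: [3.135, -0.002, 0.581]
force: [0.6, -1.2, -1.0]
gripper_width: 0.429
```

Emit:
step_arm([
  [0.2, [8.5, 32, 0], [0, 0, -4]],
  [0.2, [8.5, 32, 0], [0, 0, -4]],
  [0.2, [8.5, 32, 0], [0, 0, -4]],
  [0.2, [8.5, 32, 0], [0, 0, -4]],
  [0.2, [8.5, 32, 0], [0, 0, -4]],
  [0.2, [8.5, 32, 0], [0, 0, -4]],
  [0.2, [8.5, 32, 0], [0, 0, -4]],
  [0.2, [8.5, 32, 0], [0, 0, -3]],
])

```text
time: 28.05
eef_pos: [0.5002, -0.0677, 0.2076]
ee_rot: [3.141, -0.001, 0.036]
force: [0.8, -1.1, -0.9]
gripper_width: 0.425
```

Emit:
step_arm([
  [0.2, [8.5, 32, 0], [0, 0, 0]],
  [0.2, [8.5, 32, 0], [0, 0, 0]],
  [0.2, [8.5, 32, 0], [0, 0, 0]],
  [0.2, [8.5, 32, 0], [0, 0, 0]],
  [0.2, [8.5, 32, 0], [0, 0, 0]],
  [0.2, [8.5, 32, 0], [0, 0, 0]],
  [0.2, [8.5, 32, 0], [0, 0, 0]],
  [0.2, [8.5, 32, 0], [0, 0, 0]],
])

```text
time: 28.72
eef_pos: [0.5682, 0.1882, 0.2075]
ee_rot: [-3.142, -0.0, 0.04]
force: [0.5, -0.9, -1.1]
gripper_width: 0.427
```

Emit:
step_arm([
  [0.2, [2, 20, 0], [0, 0, 0]],
  [0.2, [0, 0, 0], [0, 0, 0]],
  [0.2, [0, 0, 0], [0, 0, 0]],
  [0.2, [0, 0, 0], [0, 0, 0]],
  [0.2, [0, 0, 0], [0, 0, 0]],
  [0.2, [0, 0, 0], [0, 0, 0]],
  [0.2, [0, 0, 0], [0, 0, 0]],
  [0.2, [0, 0, 0], [0, 0, 0]],
])

```text
time: 29.38
eef_pos: [0.5704, 0.2062, 0.2071]
ee_rot: [3.142, -0.0, 0.039]
force: [-0.7, -0.7, -1.1]
gripper_width: 0.43
```

```bash
python3 - <<'E'
from fit import *
p=shot('wrist','w7.png');s=manip.sense();print(s['eef_pos'],s['ee_rot'],s['gripper_width'])
b=blob(p,'lblue');v,u=np.where(b[2]);print(u.min(),u.max(),v.min(),v.max(),b[0])
t=shot('top','t7.png');cv2.imwrite('pics/t7.png',cv2.resize(t['color'][60:320,120:500,::-1],None,fx=2.1,fy=2.1))
E
```

```text
[0.57034409 0.20631815 0.20708055] [ 3.14156680e+00 -1.36092040e-04  3.95198251e-02] 0.4295319051885196
280 353 217 325 [315.30704815 281.06536404]
```

View pics/t7.png

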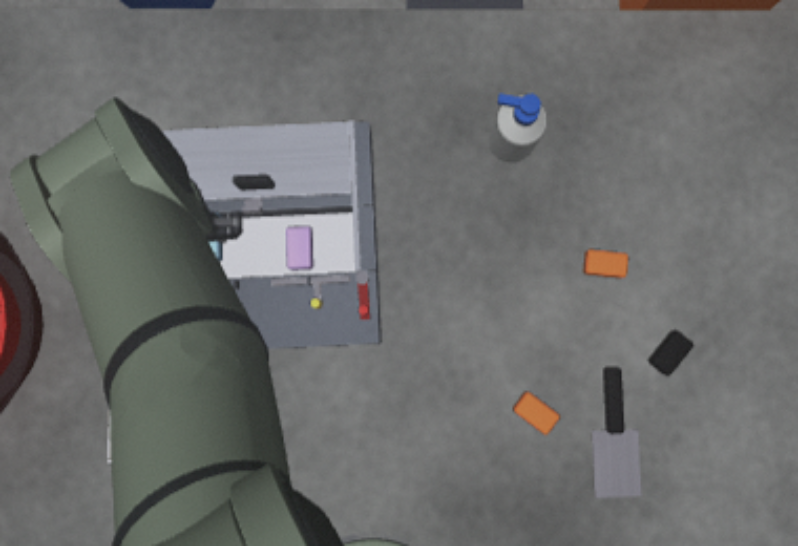

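The lilac bar lies in the bin at (299,247) and no other wanted bar is on the slab. Lowering the light blue bar, then rising and going over to the cover grip.

Emit:
step_arm([
  [0.2, [1, 0, -20], [0, 0, 0]],
  [0.2, [0, 0, -25], [0, 0, 0]],
  [0.2, [0, 0, -25], [0, 0, 0]],
  [0.2, [0, 0, -25], [0, 0, 0]],
  [0.2, [0, 0, -25], [0, 0, 0]],
  [0.2, [0, 0, -20], [0, 0, 0]],
  [0.2, [0, 0, -11], [0, 0, 0]],
  [0.2, [0, 0, 0], [0, 0, 0]],
])

```text
time: 30.15
eef_pos: [0.5707, 0.2065, 0.0542]
ee_rot: [3.141, 0.002, 0.04]
force: [-0.7, -0.0, -0.7]
gripper_width: 0.429
```

Emit:
step_arm([
  [0.2, [0, 0, 0], [0, 0, 0]],
  [0.5, [0, 0, 0], [0, 0, 0]],
  [0.7, [0, 0, 0], [0, 0, 0]],
  [0.7, [0, 0, 0], [0, 0, 0]],
  [0.7, [0, 0, 0], [0, 0, 0]],
  [0.7, [0, 0, 25], [0, 0, 0]],
  [0.7, [0, 0, 30], [0, 0, 0]],
  [0.7, [0, 0, 30], [0, 0, 0]],
])

```text
time: 30.82
eef_pos: [0.5708, 0.2067, 0.1419]
ee_rot: [3.141, 0.001, 0.04]
force: [0.8, 1.0, -0.9]
gripper_width: 0.7
```

Emit:
step_arm([
  [0.9, [0, 0, 30], [0, 0, 0]],
  [0.9, [0, 0, 20], [0, 0, 0]],
  [0.9, [21, -11, 0], [0, 0, 0]],
  [0.9, [22, -11, 0], [0, 0, 0]],
  [0.9, [22, -11, 0], [0, 0, 0]],
  [0.9, [21, -12, 0], [0, 0, 0]],
  [0.9, [0, 0, 0], [0, 0, 0]],
  [0.9, [0, 0, 0], [0, 0, 0]],
])

```text
time: 31.48
eef_pos: [0.6578, 0.1608, 0.1907]
ee_rot: [3.142, 0.0, 0.038]
force: [-0.4, 0.6, 0.5]
gripper_width: 0.899
```

```bash
python3 - <<'E'
from fit import *
p=shot('wrist','w8.png');s=manip.sense();print(s['eef_pos'],s['ee_rot'],s['gripper_width'])
t=shot('top');print(bar(t,'lilac',z=.044),bar(t,'lblue',z=.044))
t=shot('scene','s8.png')
E
```

```text
[0.65702492 0.16174965 0.1908802 ] [-3.14130725e+00  3.59608241e-04  3.97252998e-02] 0.8974768425259446
(588, 97, 25, 12, 0.3) None
```

View pics/w8.png

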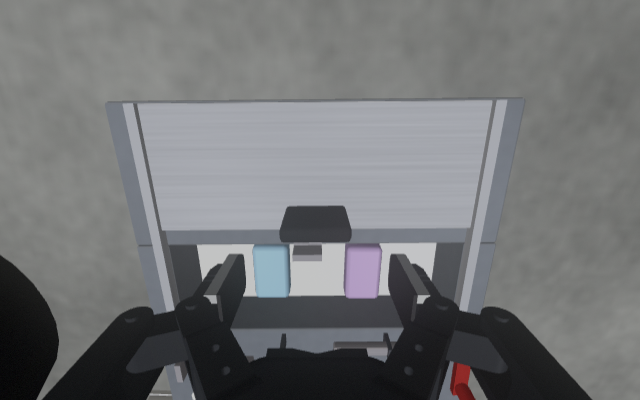

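View pics/s8.png

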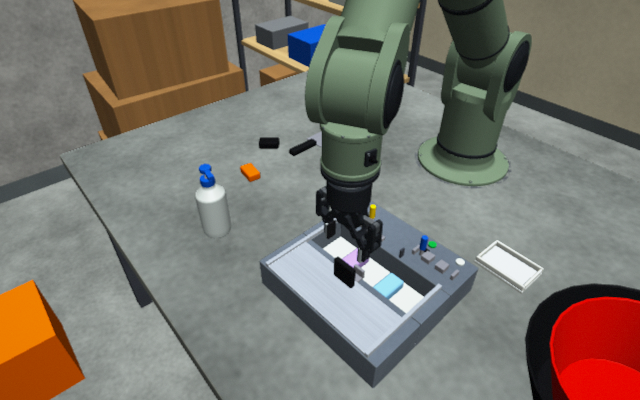

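Both bars lie flat in the bin ((271,270) light blue, (362,270) lilac), and the cover grip is centred at (315,225). Closing the cover.

Emit:
step_arm([
  [0.9, [0, 0, -20], [0, 0, 0]],
  [0.9, [0, 0, -22], [0, 0, 0]],
  [0.9, [0, 0, -21], [0, 0, 0]],
  [0.6, [0, 0, 0], [0, 0, 0]],
  [0.4, [0, 0, 0], [0, 0, 0]],
  [0.4, [0, 0, 0], [0, 0, 0]],
  [0.4, [0, 0, 0], [0, 0, 0]],
  [0.4, [0, 0, 0], [0, 0, 0]],
])

```text
time: 32.3
eef_pos: [0.657, 0.1618, 0.1291]
ee_rot: [3.141, 0.0, 0.04]
force: [-5.1, -2.9, -0.6]
gripper_width: 0.571
```

Emit:
step_arm([
  [0.4, [-15, -0.6, 0], [0, 0, 0]],
  [0.4, [-15, -0.6, 0], [0, 0, 0]],
  [0.4, [-15, -0.6, 0], [0, 0, 0]],
  [0.4, [-15, -0.6, 0], [0, 0, 0]],
  [0.4, [-15, -0.6, 0], [0, 0, 0]],
  [0.4, [-15, -0.6, 0], [0, 0, 0]],
  [0.4, [-15, -0.6, 0], [0, 0, 0]],
  [0.4, [-10, -0.4, 0], [0, 0, 0]],
])

```text
time: 32.97
eef_pos: [0.5418, 0.1564, 0.129]
ee_rot: [3.141, -0.002, 0.04]
force: [5.2, -7.0, -9.6]
gripper_width: 0.574
```

Emit:
step_arm([
  [0.4, [-3, 0, 0], [0, 0, 0]],
  [0.4, [0, 0, 0], [0, 0, 0]],
  [0.4, [0, 0, 0], [0, 0, 0]],
  [0.4, [0, 0, 0], [0, 0, 0]],
  [0.4, [0, 0, 0], [0, 0, 0]],
  [0.4, [0, 0, 0], [0, 0, 0]],
  [0.4, [0, 0, 0], [0, 0, 0]],
  [0.4, [0, 0, 0], [0, 0, 0]],
])

```text
time: 33.63
eef_pos: [0.5418, 0.1564, 0.1291]
ee_rot: [-3.141, -0.005, 0.039]
force: [16.0, -5.0, -17.3]
gripper_width: 0.57
```

Emit:
step_arm([
  [0.9, [2, 0, 0], [0, 0, 0]],
  [0.9, [0, 0, 0], [0, 0, 0]],
  [0.9, [0, 0, 25], [0, 0, 0]],
  [0.8, [0, 0, 30], [0, 0, 0]],
  [0.4, [-14, -21, 15], [0, 0, 0]],
  [0.4, [-14, -21, 0], [0, 0, 0]],
  [0.4, [-14, -21, 0], [0, 0, 0]],
  [0.4, [-14, -21, 0], [0, 0, 0]],
])

```text
time: 34.3
eef_pos: [0.4849, 0.0728, 0.1991]
ee_rot: [-3.141, -0.002, 0.041]
force: [0.3, -0.1, -0.3]
gripper_width: 0.396
```

Emit:
step_arm([
  [0.4, [0, 0, 0], [0, 0, 0]],
  [0.4, [0, 0, 0], [0, 0, 0]],
  [0.4, [0, 0, 0], [0, 0, 0]],
  [0.4, [0, 0, 0], [0, 0, 0]],
  [0.4, [0, 0, 0], [0, 0, 0]],
  [0.4, [0, 0, 0], [0, 0, 0]],
  [0.4, [0, 0, 0], [0, 0, 0]],
  [0.4, [0, 0, 0], [0, 0, 0]],
])

```text
time: 34.97
eef_pos: [0.4853, 0.0734, 0.1979]
ee_rot: [-3.141, 0.0, 0.04]
force: [0.4, -0.2, -0.9]
gripper_width: 0.403
```

```bash
python3 - <<'E'
from fit import *
s=manip.sense();print(s['eef_pos'],s['ee_rot'],s['gripper_width'])
p=shot('wrist');b=blob(p,'yellow');v,u=np.where(b[2]);print(b[0],u.min(),u.max(),v.min(),v.max(),pix(p,(.4855,.0725,.125)),ray(p,*b[0],.118))
E
```

```text
[0.48528104 0.07338144 0.19786748] [-3.14149909e+00  1.85863761e-04  4.04076774e-02] 0.40273838011574353
[316.414791  222.1607717] 309 326 206 233 [317.93201509 226.96825459] [0.48636617 0.07363785 0.118     ]
```

Emit:
step_arm([
  [0.4, [0, 0, -18], [0, 0, 0]],
  [0.4, [0, 0, -20], [0, 0, 0]],
  [0.4, [0, 0, -20], [0, 0, 0]],
  [0.4, [0, 0, -15], [0, 0, 0]],
  [0.2, [0, 0, 0], [0, 0, 0]],
  [0, [0, 0, 0], [0, 0, 0]],
  [0, [0, 0, 0], [0, 0, 0]],
  [0, [0, 0, 0], [0, 0, 0]],
])

```text
time: 35.68
eef_pos: [0.4848, 0.073, 0.125]
ee_rot: [3.142, 0.001, 0.04]
force: [0.8, -0.1, -22.9]
gripper_width: 0.139
```

Emit:
step_arm([
  [0, [0, 0, 0], [0, 0, 0]],
  [0, [0, 0, 0], [0, 0, 0]],
  [0, [-0.3, 8, 0], [0, 0, 0]],
  [0, [-0.3, 8, 0], [0, 0, 0]],
  [0, [-0.3, 8, 0], [0, 0, 0]],
  [0, [-0.3, 8, 0], [0, 0, 0]],
  [0, [-0.3, 8, 0], [0, 0, 0]],
  [0, [-0.3, 7, 0], [0, 0, 0]],
])

```text
time: 36.35
eef_pos: [0.4824, 0.1199, 0.1249]
ee_rot: [3.139, 0.002, 0.04]
force: [-3.8, -53.8, 4.6]
gripper_width: 0.138
```

Emit:
step_arm([
  [0, [0, 2, 0], [0, 0, 0]],
  [0, [0, 0, 0], [0, 0, 0]],
  [0, [0, 0, 0], [0, 0, 0]],
  [0, [0, 0, 0], [0, 0, 0]],
  [0, [0, 0, 0], [0, 0, 0]],
  [0, [0, 0, 0], [0, 0, 0]],
  [0, [0, 0, 0], [0, 0, 0]],
  [0, [0, 0, 0], [0, 0, 0]],
])

```text
time: 37.02
eef_pos: [0.4826, 0.1192, 0.1249]
ee_rot: [3.137, 0.003, 0.038]
force: [-5.6, -24.6, -7.5]
gripper_width: 0.135
```

Emit:
step_arm([
  [0.4, [0, -2, 0], [0, 0, 0]],
  [0.4, [0, 0, 0], [0, 0, 0]],
  [0.4, [0, 0, 25], [0, 0, 0]],
  [0.4, [0, 0, 30], [0, 0, 0]],
  [0.4, [-2, -26, 15], [0, 0, 0]],
  [0.4, [-3, -28, 0], [0, 0, 0]],
  [0.4, [-3, -28, 0], [0, 0, 0]],
  [0.4, [-2, -28, 0], [0, 0, 0]],
])

```text
time: 37.68
eef_pos: [0.4745, 0.0102, 0.1964]
ee_rot: [-3.141, -0.004, 0.042]
force: [0.6, -0.6, 0.2]
gripper_width: 0.397
```

Emit:
step_arm([
  [0.4, [0, 0, 0], [0, 0, 0]],
  [0.4, [0, 0, 0], [0, 0, 0]],
  [0.4, [0, 0, 0], [0, 0, 0]],
  [0.4, [0, 0, 0], [0, 0, 0]],
  [0.4, [0, 0, 0], [0, 0, 0]],
  [0.4, [0, 0, 0], [0, 0, 0]],
  [0.4, [0, 0, 0], [0, 0, 0]],
  [0.4, [0, 0, 0], [0, 0, 0]],
])

```text
time: 38.35
eef_pos: [0.4735, 0.0104, 0.195]
ee_rot: [-3.142, 0.0, 0.04]
force: [-0.4, 0.2, 0.2]
gripper_width: 0.4
```

```bash
python3 - <<'E'
from fit import *
s=manip.sense();print(s['eef_pos'],s['ee_rot'],s['gripper_width'])
p=shot('wrist','w9.png')
for r in manip.find_in('keeper_knob',p)[:2]: print(r)
print(pix(p,(.4735,.0065,.125)))
E
```

```text
[0.47348311 0.01044196 0.19495232] [-3.14151817e+00  2.88197440e-05  4.04954472e-02] 0.3996839464421898
{'xy': [0.5028, 0.4647], 'conf': 0.83}
[322.22891304 229.01249386]
```

View pics/w9.png

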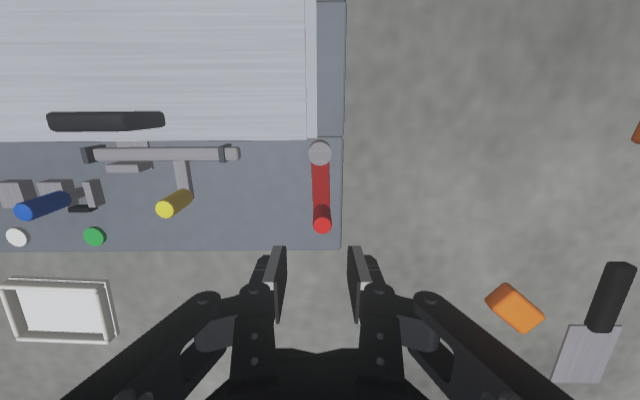

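The bolt is home and the cover shut; the red knob is at (322,225), slightly right of the jaw centre. Gripping it and swinging it back along the reverse arc.

Emit:
step_arm([
  [0.4, [-0.5, -4, -16], [0, 0, 0]],
  [0.4, [0, 0, -20], [0, 0, 0]],
  [0.4, [0, 0, -20], [0, 0, 0]],
  [0.4, [0, 0, -14], [0, 0, 0]],
  [0.2, [0, 0, 0], [0, 0, 0]],
  [0, [0, 0, 0], [0, 0, 0]],
  [0, [0, 0, 0], [0, 0, 0]],
  [0, [0, 0, 0], [0, 0, 0]],
])

```text
time: 39.12
eef_pos: [0.4727, 0.0064, 0.1251]
ee_rot: [-3.141, 0.0, 0.04]
force: [0.6, 3.7, -22.6]
gripper_width: 0.138
```

Emit:
step_arm([
  [0, [0.3, 9.3, 0], [0, 0, 0]],
  [0, [2.1, 9.2, 0], [0, 0, 0]],
  [0, [3.9, 8.5, 0], [0, 0, 0]],
  [0, [5.5, 7.6, 0], [0, 0, 0]],
  [0, [7, 6.4, 0], [0, 0, 0]],
  [0, [8.1, 4.8, 0], [0, 0, 0]],
  [0, [8.8, 3.1, 0], [0, 0, 0]],
  [0, [9.3, 1.4, 0], [0, 0, 0]],
])

```text
time: 39.78
eef_pos: [0.5191, 0.0569, 0.1255]
ee_rot: [3.141, -0.001, 0.04]
force: [0.8, -4.1, -11.2]
gripper_width: 0.136
```

Emit:
step_arm([
  [0, [1.5, 0, 0], [0, 0, 0]],
  [0, [1.5, 0, 0], [0, 0, 0]],
  [0, [0, 0, 0], [0, 0, 0]],
  [0, [0, 0, 0], [0, 0, 0]],
  [0, [0, 0, 0], [0, 0, 0]],
  [0, [0, 0, 0], [0, 0, 0]],
  [0, [0, 0, 0], [0, 0, 0]],
  [0, [0, 0, 0], [0, 0, 0]],
])

```text
time: 40.45
eef_pos: [0.521, 0.057, 0.1253]
ee_rot: [-3.141, -0.001, 0.04]
force: [-3.2, 4.4, 0.4]
gripper_width: 0.141
```

Emit:
step_arm([
  [0, [1.5, 0, 0], [0, 0, 0]],
  [0, [1.5, 0, 0], [0, 0, 0]],
  [0, [0, 0, 0], [0, 0, 0]],
  [0, [0, 0, 0], [0, 0, 0]],
  [0, [0, 0, 0], [0, 0, 0]],
  [0, [0, 0, 0], [0, 0, 0]],
  [0, [0, 0, 0], [0, 0, 0]],
  [0, [0, 0, 0], [0, 0, 0]],
])

```text
time: 41.12
eef_pos: [0.5232, 0.0572, 0.1252]
ee_rot: [-3.141, 0.001, 0.04]
force: [-8.4, 6.9, 4.9]
gripper_width: 0.14
```

Emit:
step_arm([
  [0.4, [0, 0, 0], [0, 0, 0]],
  [0.4, [0, 0, 0], [0, 0, 0]],
  [0.4, [0, 0, 0], [0, 0, 0]],
  [0.4, [0, 0, 25], [0, 0, 0]],
  [0.4, [0, 0, 30], [0, 0, 0]],
  [0.4, [0, 0, 30], [0, 0, 0]],
  [0.4, [0, 0, 30], [0, 0, 0]],
  [0.4, [-10, -10, 20], [0, 0, 0]],
])

```text
time: 41.78
eef_pos: [0.5155, 0.0479, 0.2628]
ee_rot: [-3.14, -0.004, 0.042]
force: [0.2, 0.1, 1.0]
gripper_width: 0.397
```

Emit:
step_arm([
  [0.4, [-10, -30, 0], [0, 0, 0]],
  [0.4, [-10, -30, 0], [0, 0, 0]],
  [0.4, [-10, -30, 0], [0, 0, 0]],
  [0.4, [-10, -30, 0], [0, 0, 0]],
  [0.4, [-10, -30, 0], [0, 0, 0]],
  [0.4, [-5, -30, 0], [0, 0, 0]],
  [0.4, [0, -30, 0], [0, 0, 0]],
  [0.4, [0, 0, 0], [0, 0, 0]],
])

```text
time: 42.45
eef_pos: [0.4581, -0.1693, 0.2602]
ee_rot: [3.139, -0.0, 0.034]
force: [-0.7, -0.3, 0.2]
gripper_width: 0.402
```

```bash
python3 - <<'E'
from fit import *
s=manip.sense();print(s['eef_pos'],s['force'])
t=shot('top');q=shot('scene')
for c in('yellow','blue','green','lilac','lblue'):
    b=blob(t,c,(180,110,310,240));print(c,None if b is None else (b[0],b[1]))
a=cv2.resize(t['color'][100:235,185:310,::-1],(400,432),interpolation=cv2.INTER_CUBIC)
d=cv2.resize(q['color'][190:325,260:385+0,::-1],(400,432),interpolation=cv2.INTER_CUBIC)
cv2.imwrite('pics/fin.png',np.hstack([a,d]))
E
```

```text
[ 0.45810927 -0.16928877  0.26017827] [-0.70519179 -0.26293178  0.1827679 ]
yellow (array([254.06666667, 204.8       ]), np.int32(15))
blue (array([220. , 206.5]), np.int32(16))
green (array([224.875, 221.   ]), np.int32(24))
lilac None
lblue None
```

View pics/fin.png

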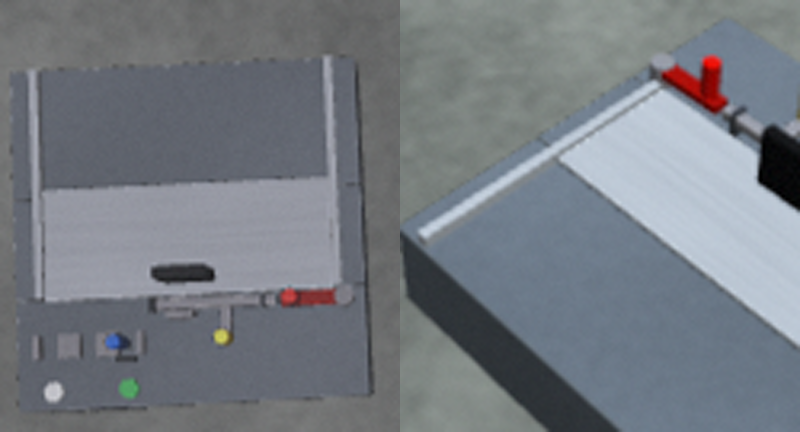

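```bash
python3 - <<'E'
from h import *
for n in('top','scene'):
    p=shot(n)['color'].astype(int);o=cv2.imread(f'pics/{n}0.png')[:,:,::-1].astype(int)
    for t,a in(('now',p),('start',o)):
        m=(a[...,0]>90)&(a[...,1]<50)&(a[...,2]<50); m[:, :(270 if n=='top' else 330)]=0
        m[:, (300 if n=='top' else 370):]=0; m[:180]=0;m[240:]=0
        v,u=np.where(m);w=a[v,u,0];print(n,t,len(u),np.average(u,weights=w).round(2),np.average(v,weights=w).round(2))
E
```

```text
top now 12 283.84 192.74
top start 15 281.84 193.28
scene now 145 353.71 215.31
scene start 139 354.01 215.09
```

```bash
python3 -c "
from workcell import manip
print(manip.finish_job())"
```

```text
the job is handed in; nothing more can be done
None
```

I did the whole job in the order asked and handed it in at about 42 s. No verdict is reported, so the checks below are my own.

- **Bars:** only the lilac and light blue bars were on the slab. I put both in the bin and saw them lying flat there before closing the cover. The black and orange look-alikes were left alone, as were the pump bottle, scraper and soap dish.
- **Vent:** the knob was moved to notch 1, beside the green tag, and dropped in without resistance.
- **Lock-up:** the cover and bolt were pushed against their stops, and the measured positions match the start. The keeper was swung back against a rising resistance.

**Final check:** the last pictures show the cover shut, the bolt home and the keeper pointing to the bolt tail.

One check was less clear: the red keeper in the scene camera was within 0.4 px of its starting place. A rough pixel count from the top camera, on only 12 to 15 pixels, shifted by 2 px. I put that down to noise, because the knob itself sits within about 0.5 px of where it started.

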